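# Hold a sample stem in the beam through the port's guide bore

## Task

Swing the orange dust cover of the sample port round to its stop so that the guide bore is clear, then take the stem with the blue grip out of the storage rack and lower it tip first down the middle of the brass bore, never letting it touch the port or its cover, until its tip is level with the yellow pointer below. Finish while still holding it there in the gripper, upright, still and centred, and leave the white-gripped stems and the other things where they are.

Things in the scene. Friction and masses are not known exactly. Their poses are not given: they have to be found in the camera images.
- port: Sample port, fixed: black foot 115 x 60 x 12 mm; black column 26 x 34 mm, 135 mm high, 60 mm along +x from the bore axis; upright brass bushing (outside 36 mm, bore 20 mm, z 105 to 135 mm) on a short arm. Open below it; a yellow pointer at z 72 mm ends 17 mm from the bore axis. Origin on the table under the bore, z up. A lens and a mirror, to 95 mm high, stand 105 mm to its -y and +y.
- port_mouth (a point): Centre of the bore's upper end, 135 mm above the table; z up along the bore.
- port_focus (a point): The point on the bore axis level with the yellow pointer, 72 mm above the table and 63 mm below port_mouth: the stem's tip belongs here.
- cover (a joint): Angle of the orange dust cover about its upright hinge, rad: 0 = disc centred over the bore, grows clockwise seen from above (the disc leaves the bore towards the port's +y), stop at 1.75. Stays where it is left; moving it takes about 1 N at the knob.
- cover_knob (a point): Point on the axis of the cover's upright black round knob, 12 mm diameter, 30 mm tall; this point is 15 mm below the knob's top and 15 mm above the upper face of the orange disc (40 mm diameter, 5 mm thick). 60 mm from the hinge axis. The knob's top is 173 mm above the table.
- cover_hinge (a point): Point on the cover's upright hinge axis, on top of the port's column.
- rack: Storage rack, fixed: aluminium plate 50 x 215 x 10 mm, top 125 mm above the table, on two end uprights and a black foot 80 mm wide; three 15 mm holes in a row along its y, 75 mm apart. Origin on the table under the middle hole, z up.
- stem: The stem to use, 50 to 100 g, loose: steel rod 8 mm diameter, 110 mm long, lower 10 mm tapered to 5 mm; then a collar 28 mm diameter, 6 mm thick, resting on the rack plate; then a blue square grip 18 x 18 mm, 38 mm tall, faces across the stem's x and y (parallel to the rack's). Origin at the tip (lower end), z up. Hangs upright in one of the three rack holes, about 3 mm of play.
- stem_grip (a point): Point on the axis of the blue grip, 136 mm above the stem's tip, 18 mm below the grip's top and 20 mm above the collar.
- spare_1: Spare stem, same shape with a white grip, hanging in another hole of the rack; origin at its tip. To be left alone.
- spare_2: Second spare stem with a white grip, as spare_1. To be left alone.
- hex_keys: Set of hex keys in a red holder beside a black cap, 92 x 77 x 37 mm, loose; origin under its centre. Bystander.
- ball_driver: Ball driver with teal handle, 185 mm long, 16 mm high, lying loose; origin under its centre. Bystander.
Mind the look-alikes: they are no part of the job. Leave any pink look-alike of the port alone.

How it is judged:
By the outcome, as a careful person would: the job done as asked, in the order asked, and still so for the second after the job is handed in, while the arm keeps its last pose, push and grip.
It also fails if it takes over 62 s, if anything falls off the work surface, if the arm or the gripper's body presses on something with over 40 N, if the wrist force passes 120 N, or if a joint passes its speed limit or range.

## Robot

A 6-joint arm with a two-finger parallel gripper is mounted at the origin on a cart in front of the work surface, level with it; the furniture and walls round the work are solid. World frame = base frame: x ahead of the robot, y to its left, z up, the work surface at z = 0. Lengths are in mm, angles in degrees, forces in N, time in s.
With the tool pointing down it reaches from about 325 to 900 mm from the base axis. Payload 6.1 kg.
Tool frame: the origin (TCP) lies between the finger pads; the fingertips stand 11 mm ahead of it and the grasp point (between the pads) lies 8 mm behind it; z points along the fingers, x is the direction in which the jaws open and shut, and the axes are right-handed (so a half turn about z gives the same grasp; the last joint's range is limited). The gripper opens to 87 mm and grips with 3 to 60 N. Pads are 19 mm wide; open, the fingers measure 117 mm over their backs; the gripper's body (75 mm by 190 mm) begins 51 mm behind the grasp point.
Start: joints at [-73.001, 12.628, 87.462, -0, 79.91, -7.225], TCP at [256.439, -569.96, 233.538] pointing down, gripper open.
Joint ranges: [-170.65, 170.65], [-52.31, 119.04], [5.05, 147.46], [-71.25, 251.25], [11.57, 151.72], [-153.62, 153.62]. Speed limits (degrees/s): [147.25, 147.25, 172.46, 180, 180, 180].

## Interface

Orientations are given as a 3x3 rotation matrix whose columns are the frame's x, y, z axes.
In Python, from plant import telemetry, eyes, r, spot_in, place_of gives the robot as it stands.
- The arm moves only by the tool carry_out, never from a script. Its arguments are lists of equal length, an entry for each row: "linear": the shift along the tool's x, y, z in m, a list of three; "roll": the turn about the tool's z in degrees. In form: {"linear": [[x, y, z], ...], "roll": [roll, ...]}. A call has 1 to 10 rows; each row shifts and turns the pose as measured when the row begins, along the tool's axes as they then stand; what a row does not reach is not made up. A row lasts 1/8 s, in which the tool goes at most 62.5 mm and 10.7 degrees, less where a joint would pass 70% of its speed; a pose out of reach is approached as far as the arm can. A call is refused whole if a number of a shift passes 0.0625 or a number of a turn 10.7, either way. A call with a gripper value outside its range is refused whole. "hand" is the opening, from -1 (shut) to 1 (fully open), set as the call begins (left out, the last holds). The fingers move at their own pace and stop on an object; "squeeze" is the grip in N (left out, the last holds). Time passes only in rows, so rows that do not move let the fingers close. It gives the time, the measured TCP pose, the force and the opening at its end, in the units of the state.
- telemetry.state(): the state, without advancing time (a new reading comes with each control period).
- eyes.capture(name): name is "scene" or "top" or "wrist"; returns the picture (384x512x3 uint8, blue, green, red); there is no depth.
- eyes.calibration(name): a dict with "mtx" (3x3 intrinsics, pixels), "view" (4x4, takes a point from world to camera coordinates); the wrist camera has in their place "T_tool_cam" (4x4, takes a point from camera to tool coordinates, whose origin is the TCP and whose axes are the tool frame's). Camera axes: x right, y down, z forward; pixel columns grow to the right and rows downward; lengths in mm; the calibration is good to about 2 mm. The wrist camera is an equidistant fisheye: a pixel r from the principal point sees the ray r / f radians off the axis. A picture is of the moment at which its call begins: read the wrist's pose just before it. calibration takes no time and is no camera call.
- r.close_job(): hands the job in, once; it reports no verdict.
Trained networks look in the newest picture that a camera, given by its name, has taken for a name from the list of things; names that differ only in an ending like _2 or _b are one class to them, and where a whole thing is asked for, a point or a joint stands for the part that bears it (a point fixed in the world has none). Each returns a list of dicts, best first, with "confidence" (0 to 1); they miss things now and then, are a little off and sometimes report something else, mostly with a low value. They report only what shows in the picture. A call takes as long as a camera call. They do not tell look-alikes from the thing itself.
- spot_in(thing, camera): "position" ([x, y, z] in mm, in world coordinates, good to about 4 mm: the middle of the surface that is visible of it).
- place_of(thing, camera): "position" ([x, y, z] in mm, in world coordinates, good to about 4 mm: a listed point, or the origin of a listed thing).
The state is a dict: "time_s": time; "joints": joint angles; "joint_vel": joint speeds; "effort": joint torques, N m; "ee_pos": TCP position; "orientation": TCP orientation; "contact_force": force on the tool from outside, world axes, zero at the start; "wrist_torque": the same for the moment, N m; "finger_gap": opening from 0.0 (shut) to 1.0 (fully open).
Only numpy, scipy, OpenCV 4.12 (cv2) and the standard library are available. Lean on these libraries where they do the work, as an engineer would, in place of code of your own. Each camera call takes 0.05 s, during which the arm holds its last target. There are 200 camera calls.

## Working session

There is one attempt and no reset: what is moved stays moved. The work goes in short steps, Python scripts to look and compute and a tool call to move; the robot and the scene stay as the last step left them, time stands still between calls to the robot, and variables do not carry over. Pictures are saved under pics/ and viewed, about 8 in all and at most 12, crops included, and the job is handed in when it is done.

Besides the shell and the picture viewer there is one more tool, called after "Call:" in YAML: its name, and indented under it one key for each argument. carry_out: Moves the arm, as the interface text tells. Its arguments: {"type":"object","properties":{"linear":{"type":"array","items":{"type":"array","items":{"type":"number"}}},"roll":{"type":"array","items":{"type":"number"}},"hand":{"type":"number"},"squeeze":{"type":"number"}},"required":["linear","roll"]}

```bash
mkdir -p pics; ls
cat > h.py <<'E'
import numpy as np, cv2
from plant import telemetry, eyes, r, spot_in, place_of
def proj(p,cal):
    c=cal["view"]@np.append(p,1); q=np.array(cal["mtx"])@c[:3]; return q[:2]/q[2]
def ray(uv,cal):
    V=np.array(cal["view"]);K=np.array(cal["mtx"]);d=V[:3,:3].T@np.linalg.inv(K)@np.array([uv[0],uv[1],1.]);o=-V[:3,:3].T@V[:3,3];return o,d/np.linalg.norm(d)
def atz(uv,z,cal):
    o,d=ray(uv,cal);return o+d*(z-o[2])/d[2]
E
python3 - <<'E'
from h import *
for c in("scene","top"):
    im=eyes.capture(c);cv2.imwrite(f"pics/{c}0.png",im)
    cal=eyes.calibration(c);print(c,np.round(cal["view"],3).tolist(),np.round(cal["mtx"],1).tolist())
    for t in("port","port_mouth","cover_knob","cover_hinge","rack","stem","stem_grip","spare_1"):
        for d in place_of(t,c)[:4]: print(t,np.round(d["position"],0),round(d["confidence"],2), np.round(proj(d["position"],cal)))
print(telemetry.state()["time_s"])
a=np.hstack([cv2.imread("pics/scene0.png"),cv2.imread("pics/top0.png")])
E
```

```text
pics
scene [[-0.905, -0.424, -0.022, 505.117], [-0.21, 0.491, -0.845, 220.329], [0.369, -0.761, -0.534, 891.821], [0.0, 0.0, 0.0, 1.0]] [[355.7, 0.0, 257.9], [0.0, 355.7, 188.6], [0.0, 0.0, 1.0]]
port [454. 399.   1.] 0.89 [222. 339.]
port [562. 183.  -1.] 0.81 [228. 260.]
port_mouth [564. 179. 132.] 0.87 [224. 220.]
port_mouth [458. 397. 138.] 0.86 [216. 294.]
cover_knob [569. 191. 155.] 0.84 [219. 214.]
cover_knob [456. 396. 155.] 0.73 [217. 287.]
cover_knob [695.  -5.   1.] 0.5 [220. 210.]
cover_hinge [516. 387. 137.] 0.84 [194. 281.]
cover_hinge [622. 164. 136.] 0.67 [208. 210.]
stem [ 478. -312.   14.] 0.7 [314. 176.]
stem_grip [ 474. -314.  150.] 0.46 [318. 142.]
spare_1 [ 486. -240.   12.] 0.58 [306. 186.]
spare_1 [621. 163. 133.] 0.52 [208. 211.]
top [[-0.013, -1.0, -0.021, 59.12], [-0.993, 0.015, -0.113, 549.105], [0.113, 0.019, -0.993, 1084.865], [0.0, 0.0, 0.0, 1.0]] [[389.1, 0.0, 256.5], [0.0, 389.1, 194.3], [0.0, 0.0, 1.0]]
port [457. 398.   2.] 0.71 [139. 229.]
port [560. 177.  -5.] 0.67 [214. 193.]
port [571. 193. 155.] 0.28 [200. 182.]
port_mouth [567. 177. 134.] 0.85 [208. 184.]
port_mouth [455. 396. 136.] 0.63 [124. 228.]
cover_knob [571. 192. 159.] 0.76 [201. 181.]
cover_knob [454. 399. 156.] 0.7 [119. 228.]
cover_hinge [515. 387. 133.] 0.72 [128. 205.]
cover_hinge [624. 167. 133.] 0.65 [211. 163.]
rack [ 484. -238.    1.] 0.93 [356. 216.]
stem [ 474. -307.   15.] 0.5 [382. 219.]
spare_1 [ 498. -164.   15.] 0.56 [331. 212.]
spare_1 [ 485. -238.   16.] 0.44 [358. 216.]
0.9
```

Run:
```python
import cv2,numpy as np
s=cv2.imread("pics/scene0.png");t=cv2.imread("pics/top0.png")
a=cv2.resize(s[120:360,150:400],None,fx=1.6,fy=1.6,interpolation=3);b=cv2.resize(t[140:260,90:420],None,fx=2.4,fy=2.4,interpolation=3)
cv2.imwrite("pics/a.png",cv2.resize(s[110:384,140:400],None,fx=2.1,fy=2.1,interpolation=3));cv2.imwrite("pics/b.png",b)
```

```text
(no output)
```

View pics/a.png

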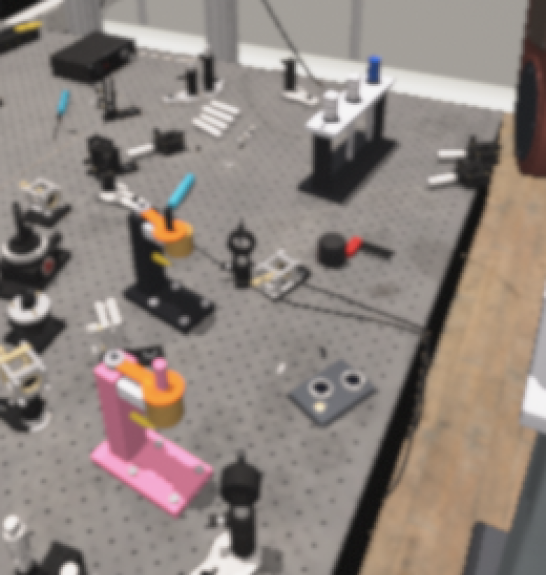

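View pics/b.png

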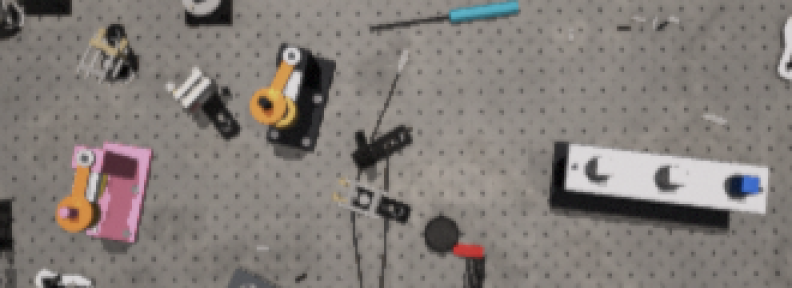

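The port to use is the black one, with its bore near (565,178) and the bushing at top px (208,185). Its cover is already about 15° open, with the knob at px (201,182). The pink look-alike is at px (120,228). The blue stem hangs in the rack's -y hole, at top px (~400,217).

```bash
cat >> h.py <<'E'
def plan(xyz,yaw=None,n=None):
    """tool-frame rows to reach world xyz with tool x at yaw deg (tool pointing down)"""
    s=telemetry.state();R=np.array(s["orientation"]);p=np.array(s["ee_pos"])
    y0=np.degrees(np.arctan2(R[1,0],R[0,0]));dy=0 if yaw is None else (yaw-y0+180)%360-180
    d=np.array(xyz)-p
    n=n or int(max(np.ceil(np.abs(d).max()/55),np.ceil(abs(dy)/10),1))
    rows=[];r_=-dy/n  # tool z down: +roll turns clockwise from above
    for i in range(n):
        a=np.radians(y0+dy*i/n);Rx=np.array([[np.cos(a),np.sin(a),0],[np.sin(a),-np.cos(a),0],[0,0,-1]])
        rows.append((np.round(Rx.T@d/n/1000,4)).tolist())
    print("t",s["time_s"],"p",np.round(p,1),"yaw",round(y0,2),"tilt",np.round(R[:,2],4),"d",np.round(d,1),"dyaw",round(dy,2),"j6",s["joints"][5],"F",np.round(s["contact_force"],1),"gap",s["finger_gap"])
    print(rows,"roll",round(r_,2),"x",n)
E
python3 - <<'E'
from h import *
print(np.round(telemetry.state()["orientation"],4).tolist())
print(eyes.calibration("wrist"))
plan([568,190,250],64);plan([568,190,250],-116)
E
```

```text
[[0.4103, -0.912, 0.0], [-0.912, -0.4103, -0.0], [0.0, -0.0, -1.0]]
{'mtx': array([[297.31863964,   0.        , 250.25212482],
       [  0.        , 297.31863964, 192.92036614],
       [  0.        ,   0.        ,   1.        ]]), 'T_tool_cam': array([[ 9.99999460e-01,  8.42533937e-04, -6.09097448e-04,
        -8.43222710e-01],
       [-6.39221470e-04,  9.60318667e-01,  2.78904374e-01,
        -7.72178069e+01],
       [ 8.19914049e-04, -2.78903834e-01,  9.60318686e-01,
        -1.49820347e+02],
       [ 0.00000000e+00,  0.00000000e+00,  0.00000000e+00,
         1.00000000e+00]])}
t 0.9 p [ 256.5 -570.   233.6] yaw -65.78 tilt [ 0. -0. -1.] d [311.5 760.   16.4] dyaw 129.78 j6 -7.223592458638605 F [-0.5  0.3  0.5] gap 1.0010641513305965
[[-0.0404, -0.0426, -0.0012], [-0.033, -0.0485, -0.0012], [-0.0247, -0.0532, -0.0012], [-0.0159, -0.0565, -0.0012], [-0.0065, -0.0583, -0.0012], [0.0029, -0.0586, -0.0012], [0.0123, -0.0574, -0.0012], [0.0214, -0.0546, -0.0012], [0.0299, -0.0505, -0.0012], [0.0377, -0.045, -0.0012], [0.0444, -0.0383, -0.0012], [0.05, -0.0307, -0.0012], [0.0543, -0.0222, -0.0012], [0.0572, -0.0132, -0.0012]] roll -9.27 x 14
t 0.9 p [ 256.5 -570.   233.6] yaw -65.78 tilt [ 0. -0. -1.] d [311.5 760.   16.4] dyaw -50.22 j6 -7.223592458638605 F [-0.5  0.3  0.5] gap 1.0010641513305965
[[-0.0404, -0.0426, -0.0012], [-0.043, -0.04, -0.0012], [-0.0454, -0.0372, -0.0012], [-0.0476, -0.0343, -0.0012], [-0.0497, -0.0312, -0.0012], [-0.0515, -0.0281, -0.0012], [-0.0532, -0.0248, -0.0012], [-0.0546, -0.0214, -0.0012], [-0.0559, -0.0179, -0.0012], [-0.0569, -0.0144, -0.0012], [-0.0577, -0.0108, -0.0012], [-0.0582, -0.0072, -0.0012], [-0.0586, -0.0035, -0.0012], [-0.0587, 0.0001, -0.0012]] roll 3.59 x 14
```

Call:
carry_out:
  linear:
    - [-0.0404,-0.0426,-0.0012]
    - [-0.033,-0.0485,-0.0012]
    - [-0.0247,-0.0532,-0.0012]
    - [-0.0159,-0.0565,-0.0012]
    - [-0.0065,-0.0583,-0.0012]
    - [0.0029,-0.0586,-0.0012]
    - [0.0123,-0.0574,-0.0012]
    - [0.0214,-0.0546,-0.0012]
    - [0.0299,-0.0505,-0.0012]
    - [0.0377,-0.045,-0.0012]
  roll: [-9.3,-9.3,-9.3,-9.3,-9.3,-9.3,-9.3,-9.3,-9.3,-9.3]
  hand: -0.17

```text
time_s: 2.15
ee_pos: [471.3, -9.6, 247.1]
orientation: [[0.868, 0.496, 0.008], [0.496, -0.868, -0.003], [0.005, 0.007, -1.0]]
contact_force: [0.7, -0.4, -0.5]
finger_gap: 0.412
```

```bash
python3 -c "
from h import *
plan([568,190,250],64)"
```

```text
t 2.15 p [471.3  -9.6 247.1] yaw 29.76 tilt [ 0.0076 -0.0032 -1.    ] d [ 96.7 199.6   2.9] dyaw 34.24 j6 -40.43683114444681 F [ 0.7 -0.4 -0.5] gap 0.41231917231431436
[[0.0458, -0.0313, -0.0007], [0.0499, -0.0242, -0.0007], [0.0529, -0.0165, -0.0007], [0.0548, -0.0084, -0.0007]] roll -8.56 x 4
```

Call:
carry_out:
  linear:
    - [0.0458,-0.0313,-0.0007]
    - [0.0499,-0.0242,-0.0007]
    - [0.0529,-0.0165,-0.0007]
    - [0.04,-0.0084,-0.0007]
    - [0,0,0]
  roll: [-8.5,-8.5,-8.5,-8.5,0]

```text
time_s: 2.78
ee_pos: [561.0, 189.4, 251.3]
orientation: [[0.418, 0.909, 0.011], [0.909, -0.418, -0.003], [0.002, 0.012, -1.0]]
contact_force: [-0.6, -1.1, -0.7]
finger_gap: 0.414
```

```bash
cat >> h.py <<'E'
def wcam():
    s=telemetry.state();T=np.eye(4);T[:3,:3]=s["orientation"];T[:3,3]=s["ee_pos"];c=eyes.calibration("wrist")
    return T@c["T_tool_cam"],np.array(c["mtx"])
def wproj(p,C):
    M,K=C;q=np.linalg.inv(M)@np.append(p,1);rho=np.hypot(q[0],q[1]);th=np.arctan2(rho,q[2])
    return np.array([K[0,2],K[1,2]])+K[0,0]*th*q[:2]/rho
def wz(uv,z,C):
    M,K=C;d=(np.array(uv)-[K[0,2],K[1,2]])/K[0,0];th=np.hypot(*d);v=np.array([*(np.sin(th)*d/th),np.cos(th)]);v=M[:3,:3]@v;o=M[:3,3]
    return o+v*(z-o[2])/v[2]
E
python3 - <<'E'
from h import *
plan([568,190,250],64)
C=wcam();im=eyes.capture("wrist")
for t in("port_mouth","cover_knob","cover_hinge"):
    for d in place_of(t,"wrist")[:2]:
        u=wproj(d["position"],C);print(t,np.round(d["position"],1),round(d["confidence"],2),np.round(u));cv2.circle(im,tuple(int(x) for x in u),2,(0,255,0),-1)
cv2.imwrite("pics/w1.png",cv2.resize(im,None,fx=1.5,fy=1.5))
E
```

```text
t 2.775 p [561.  189.4 251.3] yaw 65.32 tilt [ 0.0115 -0.003  -0.9999] d [ 7.   0.6 -1.3] dyaw -1.32 j6 -54.076207613740515 F [-0.6 -1.1 -0.7] gap 0.4140191798962691
[[0.0035, 0.0061, 0.0013]] roll 1.32 x 1
port_mouth [456.4 401.3 132.2] 0.77 [401.  11.]
port_mouth [561.2 180.  139.3] 0.67 [239. 197.]
cover_knob [452.6 401.1 155.2] 0.9 [411.   1.]
cover_knob [569.  193.1 159.6] 0.85 [256. 206.]
cover_hinge [515.6 388.4 133.2] 0.78 [414.  69.]
cover_hinge [625.1 171.4 136.6] 0.6 [259. 254.]
```

View pics/w1.png

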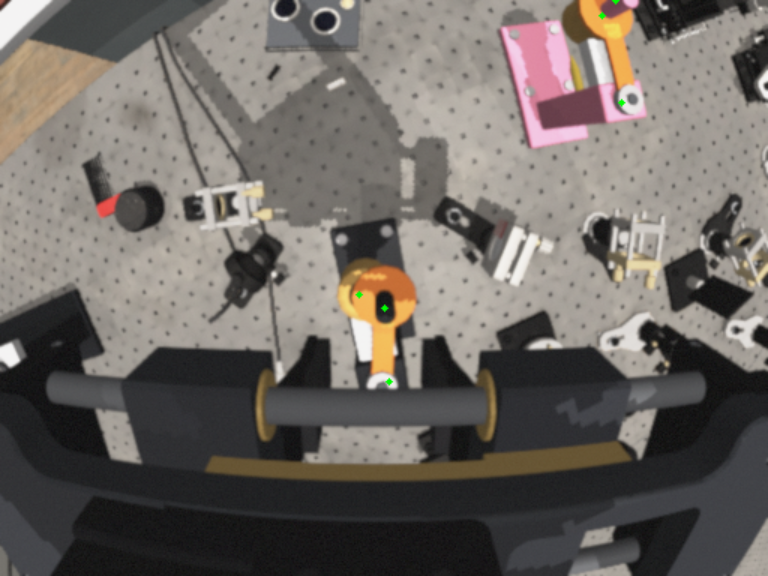

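Call:
carry_out:
  linear:
    - [0.006,0.0065,0.02]
    - [0,0,0.03]
    - [0,0,0.03]
    - [0,0,0.01]
    - [0,0,0]
  roll: [0,0,0,0,0]

```text
time_s: 3.6
ee_pos: [570.7, 183.2, 156.1]
orientation: [[0.432, 0.902, 0.011], [0.902, -0.432, -0.005], [0.001, 0.012, -1.0]]
contact_force: [0.3, 1.1, 0.6]
finger_gap: 0.416
```

Run:
```python
from h import *
plan([569.5,192.5,161],66)
C=wcam();im=eyes.capture("wrist")
for t in("cover_knob","cover_hinge"):
    for d in place_of(t,"wrist")[:2]:
        u=wproj(d["position"],C);print(t,np.round(d["position"],1),round(d["confidence"],2),np.round(u))
cv2.imwrite("pics/w2.png",cv2.resize(im[140:340,120:400],None,fx=2.5,fy=2.5))
```

```text
t 3.6 p [570.7 183.2 156.1] yaw 64.42 tilt [ 0.011  -0.0047 -0.9999] d [-1.2  9.3  4.9] dyaw 1.58 j6 -53.81131570912843 F [0.3 1.1 0.6] gap 0.41563057548499427
[[0.0079, -0.005, -0.0049]] roll -1.58 x 1
cover_knob [565.6 178.   71.3] 0.19 [240. 199.]
cover_hinge [512.9 387.3 136.4] 0.91 [478.  38.]
cover_hinge [623.2 170.7 134. ] 0.8 [265. 300.]
```

View pics/w2.png

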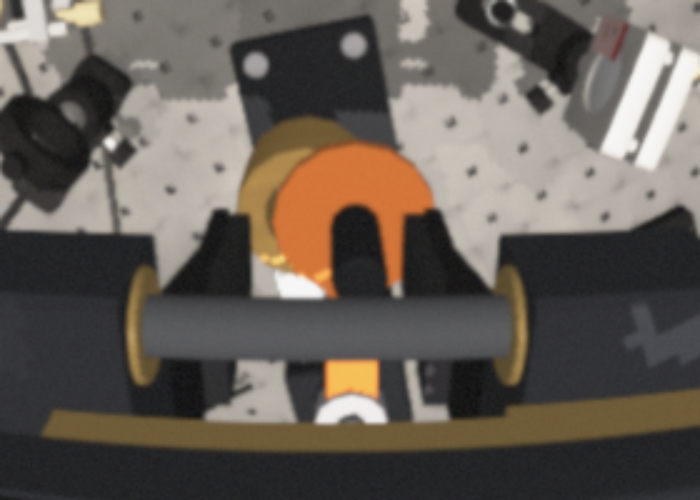

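Call:
carry_out:
  linear:
    - [0.007,-0.004,-0.004]
    - [0,0,0]
    - [0,0,0]
    - [0.006,0.0003,0]
    - [0.006,0.0003,0]
    - [0.006,0.0003,0]
    - [0.006,0.0003,0]
  roll: [0,0,0,5.7,5.7,5.7,5.7]
  hand: -0.5

```text
time_s: 4.62
ee_pos: [587.3, 211.9, 166.4]
orientation: [[0.755, 0.656, 0.02], [0.656, -0.755, -0.005], [0.012, 0.016, -1.0]]
contact_force: [-0.3, 0.1, 0.4]
finger_gap: 0.255
```

```bash
cat >> h.py <<'E'
def arc(h=(624.2,169.8)):
    s=telemetry.state();p=np.array(s["ee_pos"]);R=np.array(s["orientation"]);d=p[:2]-h
    print("t",s["time_s"],"p",np.round(p,1),"r",np.round(np.hypot(*d),1),"ang",np.round(np.degrees(np.arctan2(d[1],d[0])),1),"yaw+90",np.round(90+np.degrees(np.arctan2(R[1,0],R[0,0])),1),"F",np.round(s["contact_force"],1),s["finger_gap"],"tilt",np.round(R[:,2],4))
E
python3 -c "
from h import *
arc()"
```

```text
t 4.625 p [587.3 211.9 166.4] r 56.0 ang 131.2 yaw+90 131.0 F [-0.3  0.1  0.4] 0.25462510755762846 tilt [ 0.0198 -0.0046 -0.9998]
```

Call:
carry_out:
  linear:
    - [0.006,0.0,0.001]
    - [0.006,0.0,0.001]
    - [0.006,0.0,0.001]
    - [0.006,0.0001,0.001]
    - [0.006,0.0003,0.0005]
    - [0.006,0.0003,0]
    - [0.006,0.0003,0]
    - [0.006,0.0003,0]
  roll: [5.7,5.7,5.7,5.7,5.7,5.7,5.7,5.7]

```text
time_s: 5.62
ee_pos: [631.4, 226.8, 162.7]
orientation: [[0.994, -0.106, 0.017], [-0.106, -0.994, -0.007], [0.018, 0.005, -1.0]]
contact_force: [-1.1, -0.1, -0.4]
finger_gap: 0.249
```

```bash
python3 -c "
from h import *
arc()"
```

```text
t 5.625 p [631.4 226.8 162.7] r 57.5 ang 82.8 yaw+90 83.9 F [-1.1 -0.1 -0.4] 0.249043185421125 tilt [ 0.0169 -0.0073 -0.9998]
```

Call:
carry_out:
  linear:
    - [0.006,0.0003,0]
    - [0.006,0.0003,0]
    - [0.005,0.0003,0]
  roll: [5.7,5.7,4]

```text
time_s: 6.0
ee_pos: [647.6, 222.6, 162.7]
orientation: [[0.927, -0.375, 0.015], [-0.374, -0.927, -0.008], [0.017, 0.002, -1.0]]
contact_force: [-0.4, 0.3, -0.9]
finger_gap: 0.251
```

Run:
```python
from h import *
arc()
for c in("top","scene"):
    im=eyes.capture(c)
    for d in place_of("cover_knob",c)[:3]: print(c,np.round(d["position"],1),round(d["confidence"],2))
    p=d["position"]
```

```text
t 6.0 p [647.6 222.6 162.7] r 57.7 ang 66.1 yaw+90 68.0 F [-0.4  0.3 -0.9] 0.25119702781970676 tilt [ 0.015  -0.0077 -0.9999]
top [455.4 398.9 156.1] 0.59
top [643.1 220.7 155.9] 0.45
top [ 497.7 -164.4   13.8] 0.15
scene [455.  395.3 156.7] 0.79
scene [643.5 222.2 157.7] 0.44
```

Call:
carry_out:
  linear:
    - [0.003,0.0,0]
    - [0.003,0.0,0]
    - [0.003,0,0]
  roll: [2,2,2]

```text
time_s: 6.58
ee_pos: [653.0, 219.8, 162.5]
orientation: [[0.883, -0.469, 0.009], [-0.469, -0.883, -0.007], [0.011, 0.002, -1.0]]
contact_force: [-13.3, 3.4, 6.1]
finger_gap: 0.254
```

Run:
```python
from h import *
arc()
for c in("top","scene"):
    im=eyes.capture(c)
    for d in place_of("cover_knob",c)[:3]: print(c,np.round(d["position"],1),round(d["confidence"],2))
```

```text
t 6.575 p [653.  219.8 162.5] r 57.7 ang 60.1 yaw+90 62.0 F [-13.3   3.4   6.1] 0.25383737192558503 tilt [ 0.0087 -0.007  -0.9999]
top [453.3 398.8 158.7] 0.64
top [648.6 219.  158.2] 0.45
scene [454.6 395.7 158.2] 0.62
scene [648.3 219.6 159.1] 0.58
```

Call:
carry_out:
  linear:
    - [-0.005,0,0]
    - [0,0,-0.02]
    - [0,0,-0.05]
    - [0,0,-0.04]
    - [0,0,0]
  roll: [0,0,0,0,0]
  hand: 0.2

```text
time_s: 7.4
ee_pos: [649.1, 222.9, 280.7]
orientation: [[0.882, -0.471, 0.015], [-0.471, -0.882, -0.007], [0.017, -0.001, -1.0]]
contact_force: [0.6, 0.5, 0.3]
finger_gap: 0.591
```

Run:
```python
from h import *
arc()
C=wcam();im=eyes.capture("wrist")
for t in("port","port_mouth","cover_knob","cover_hinge"):
    for d in place_of(t,"wrist")[:2]:
        u=wproj(d["position"],C);print(t,np.round(d["position"],1),round(d["confidence"],2),np.round(u))
cv2.imwrite("pics/w3.png",cv2.resize(im,None,fx=1.5,fy=1.5))
plan([490,20,260],-9)
```

```text
t 7.4 p [649.1 222.9 280.7] r 58.6 ang 64.9 yaw+90 61.9 F [0.6 0.5 0.3] 0.5913062678819863 tilt [ 0.0151 -0.0069 -0.9999]
port [457.2 399.2  -1.5] 0.96 [ 88. 125.]
port [563.1 179.9   0. ] 0.76 [211. 213.]
port_mouth [454.  403.6 131. ] 0.89 [ 34. 132.]
port_mouth [563.3 178.8 136.5] 0.87 [199. 255.]
cover_knob [454.1 401.8 156.1] 0.85 [ 22. 136.]
cover_knob [646.8 218.5 158.7] 0.75 [249. 197.]
cover_hinge [512.4 388.4 135.5] 0.94 [ 69. 116.]
cover_hinge [623.7 170.2 136.4] 0.9 [251. 238.]
t 7.65 p [645.7 222.2 271.9] yaw -28.06 tilt [ 0.0018 -0.0097 -1.    ] d [-155.7 -202.2  -11.9] dyaw 19.06 j6 40.75809059124546 F [-0.8 -0.5 -0.4] gap 0.60130709315557
[[-0.0106, 0.0629, 0.003], [-0.0158, 0.0618, 0.003], [-0.0208, 0.0603, 0.003], [-0.0258, 0.0584, 0.003]] roll -4.76 x 4
```

View pics/w3.png

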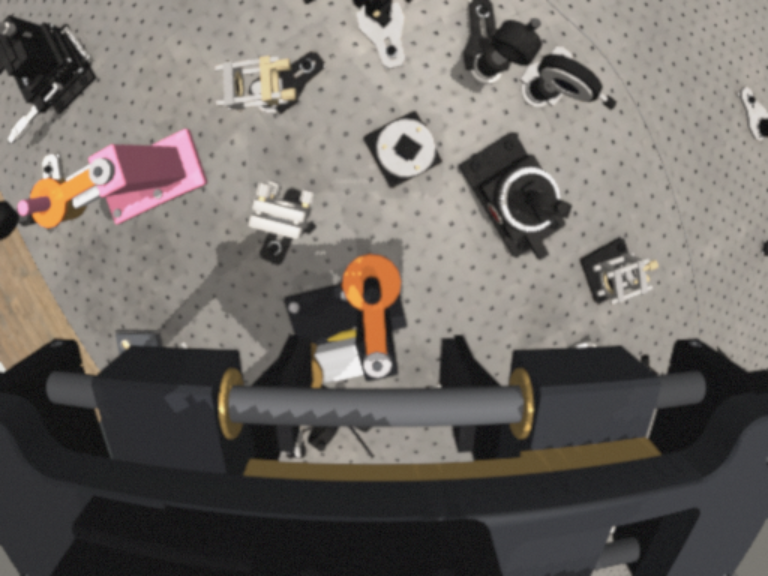

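```bash
python3 -c "
from h import *
plan([478,-290,260],-9)"
```

```text
t 7.65 p [645.7 222.2 271.9] yaw -28.06 tilt [ 0.0018 -0.0097 -1.    ] d [-167.7 -512.2  -11.9] dyaw 19.06 j6 40.75809059124546 F [-0.8 -0.5 -0.4] gap 0.60130709315557
[[0.0093, 0.0531, 0.0012], [0.0075, 0.0534, 0.0012], [0.0057, 0.0536, 0.0012], [0.004, 0.0537, 0.0012], [0.0022, 0.0538, 0.0012], [0.0004, 0.0539, 0.0012], [-0.0014, 0.0539, 0.0012], [-0.0032, 0.0538, 0.0012], [-0.005, 0.0537, 0.0012], [-0.0068, 0.0535, 0.0012]] roll -1.91 x 10
```

Call:
carry_out:
  linear:
    - [0.0093,0.0531,0.0012]
    - [0.0075,0.0534,0.0012]
    - [0.0057,0.0536,0.0012]
    - [0.004,0.0537,0.0012]
    - [0.0022,0.0538,0.0012]
    - [0.0004,0.0539,0.0012]
    - [-0.0014,0.0539,0.0012]
    - [-0.0032,0.0538,0.0012]
    - [-0.005,0.0537,0.0012]
    - [0,0,0]
  roll: [-1.9,-1.9,-1.9,-1.9,-1.9,-1.9,-1.9,-1.9,-1.9,0]
  hand: 0.2

```text
time_s: 8.9
ee_pos: [484.6, -251.4, 248.2]
orientation: [[0.984, -0.179, -0.024], [-0.179, -0.984, -0.004], [-0.023, 0.009, -1.0]]
contact_force: [0.3, 1.1, -0.3]
finger_gap: 0.6
```

Run:
```python
from h import *
plan([478,-290,260],-9)
C=wcam();im=eyes.capture("wrist")
for t in("rack","stem","stem_grip","spare_1"):
    for d in place_of(t,"wrist")[:3]:
        u=wproj(d["position"],C);print(t,np.round(d["position"],1),round(d["confidence"],2),np.round(u))
hsv=cv2.cvtColor(im,cv2.COLOR_BGR2HSV);m=cv2.inRange(hsv,(105,150,80),(130,255,255))
n,l,s,c=cv2.connectedComponentsWithStats(m)
for i in range(1,n):
    if s[i,4]>80: print(s[i],c[i],np.round(wz(c[i],169,C),1),cv2.minAreaRect(np.argwhere(l==i)[:,::-1].astype(np.float32)))
cv2.imwrite("pics/w4.png",cv2.resize(im,None,fx=1.5,fy=1.5))
```

```text
t 8.9 p [ 484.6 -251.4  248.2] yaw -10.31 tilt [-0.0238 -0.0044 -0.9997] d [ -6.6 -38.6  11.8] dyaw 1.31 j6 -24.630109829585635 F [ 0.3  1.1 -0.3] gap 0.6003546026966827
[[0.0004, 0.0392, -0.0118]] roll -1.31 x 1
rack [ 483.6 -236.9   -0.9] 0.89 [252. 154.]
stem_grip [ 476.6 -313.2  151.8] 0.62 [256. 262.]
spare_1 [ 495.3 -164.4   16.7] 0.86 [250. 100.]
spare_1 [ 488.1 -240.9   13.7] 0.6 [255. 159.]
```

View pics/w4.png

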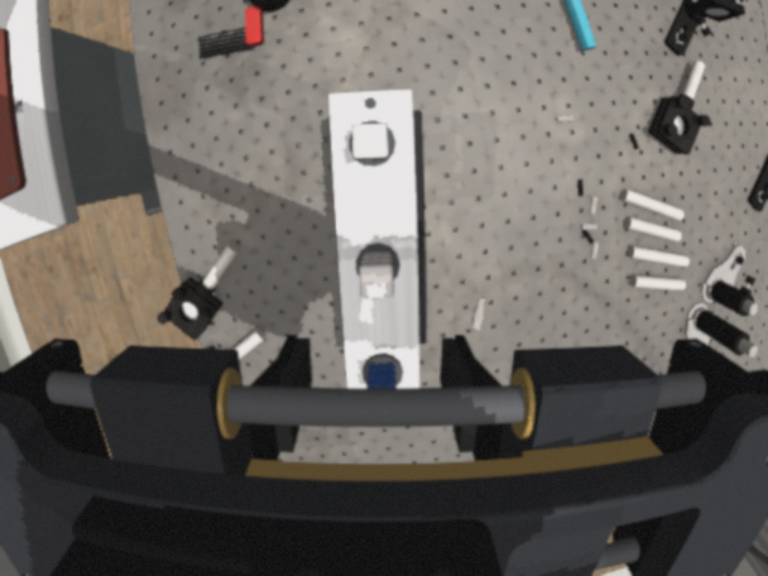

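The rack holes are at px (370,140), (377,275) and (382,375) in the 1.5x view. The first two hold white-gripped stems. The blue one, in the hole nearest the fingers, is the stem to take. Rack yaw is about -8°.

Call:
carry_out:
  linear:
    - [-0.0015,0.03,0.005]
    - [0,0.03,0.005]
    - [0,0,0]
    - [0,0,0]
  roll: [-1.2,-1.1,0,0]

```text
time_s: 9.65
ee_pos: [478.5, -301.6, 239.9]
orientation: [[0.992, -0.123, -0.021], [-0.123, -0.992, -0.004], [-0.02, 0.006, -1.0]]
contact_force: [-0.1, -0.6, 0.4]
finger_gap: 0.602
```

```bash
python3 -c "
from h import *
plan([474.7,-312.5,148],-8,3)"
```

```text
t 9.65 p [ 478.5 -301.6  239.9] yaw -7.06 tilt [-0.0206 -0.0038 -0.9998] d [ -3.8 -10.9 -91.9] dyaw -0.94 j6 -32.44906601040037 F [-0.1 -0.6  0.4] gap 0.6015220827520878
[[-0.0008, 0.0038, 0.0306], [-0.0008, 0.0038, 0.0306], [-0.0008, 0.0038, 0.0306]] roll 0.31 x 3
```

Call:
carry_out:
  linear:
    - [0,0.0107,0.02]
    - [0,0,0.025]
    - [0,0,0.02]
    - [0,0,0]
  roll: [1,0,0,0]
  hand: 0.1

```text
time_s: 10.15
ee_pos: [476.1, -310.3, 170.1]
orientation: [[0.99, -0.139, -0.021], [-0.139, -0.99, -0.003], [-0.021, 0.006, -1.0]]
contact_force: [-0.3, -0.7, -0.7]
finger_gap: 0.553
```

```bash
sed -i 's/Rx=np.array.*$/Rx=R@np.array([[np.cos(b:=np.radians(-dy*i\/n)),-np.sin(b),0],[np.sin(b),np.cos(b),0],[0,0,1]])/' h.py
python3 - <<'E'
from h import *
plan([474.7,-312.5,148],-8,1)
C=wcam();im=eyes.capture("wrist")
for d in place_of("stem_grip","wrist")[:2]: print(np.round(d["position"],1),d["confidence"],wproj(d["position"],C))
cv2.imwrite("pics/w5.png",cv2.resize(im[180:330,130:380],None,fx=3,fy=3))
E
```

```text
t 10.15 p [ 476.1 -310.3  170.1] yaw -8.0 tilt [-0.0214 -0.003  -0.9998] d [ -1.4  -2.2 -22.1] dyaw -0.0 j6 -32.20936602378086 F [-0.3 -0.7 -0.7] gap 0.5528823038235023
[[-0.0007, 0.0023, 0.0221]] roll 0.0 x 1
[ 475.9 -313.7  155.1] 0.8 [251.0655716  244.89216988]
```

View pics/w5.png

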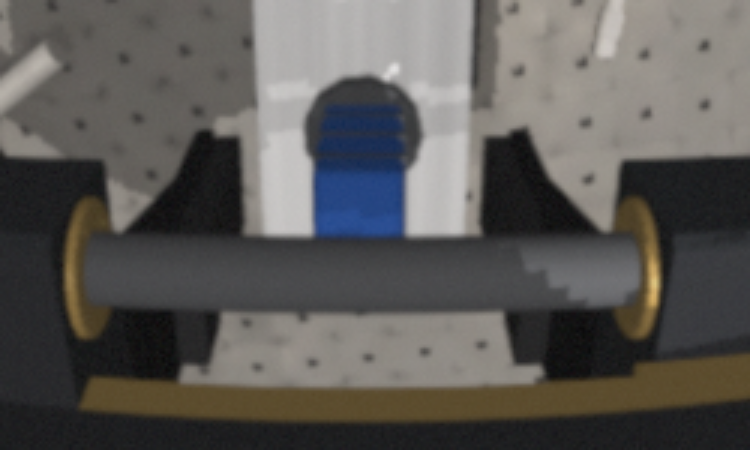

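The blue grip is at crop (360,170), centred between the fingers and aligned with them. Next I descend and close.

Call:
carry_out:
  linear:
    - [-0.0007,0.0025,0.0185]
    - [0,0,0]
    - [0,0,0]
  roll: [0,0,0]

```text
time_s: 10.62
ee_pos: [476.8, -314.7, 154.5]
orientation: [[0.99, -0.139, -0.016], [-0.139, -0.99, -0.008], [-0.015, 0.01, -1.0]]
contact_force: [-1.1, 0.1, -0.0]
finger_gap: 0.549
```

Call:
carry_out:
  linear:
    - [0,0,0]
    - [0,0,0]
    - [0,0,0]
    - [0,0,0]
    - [0,0,0]
  roll: [0,0,0,0,0]
  hand: -1
  squeeze: 35

```text
time_s: 11.25
ee_pos: [477.3, -315.1, 155.6]
orientation: [[0.99, -0.139, -0.015], [-0.139, -0.99, -0.009], [-0.013, 0.011, -1.0]]
contact_force: [-0.5, -0.5, -1.5]
finger_gap: 0.209
```

Call:
carry_out:
  linear:
    - [0,0,0]
    - [0,0,0]
    - [-0.001,-0.001,0.009]
    - [0,0,0]
    - [0,0,0]
  roll: [0,0,0,0,0]
  hand: -0.3

```text
time_s: 11.88
ee_pos: [476.1, -313.8, 145.7]
orientation: [[0.99, -0.139, -0.015], [-0.139, -0.99, -0.009], [-0.014, 0.011, -1.0]]
contact_force: [-0.4, -0.2, 0.7]
finger_gap: 0.346
```

Call:
carry_out:
  linear:
    - [0,0,0]
    - [0,0,0]
    - [0,0,0]
    - [0,0,0]
    - [0,0,0]
  roll: [0,0,0,0,0]
  hand: -1
  squeeze: 35

```text
time_s: 12.5
ee_pos: [476.2, -313.9, 145.9]
orientation: [[0.99, -0.139, -0.015], [-0.139, -0.99, -0.009], [-0.013, 0.011, -1.0]]
contact_force: [0.3, 1.0, -1.1]
finger_gap: 0.205
```

Call:
carry_out:
  linear:
    - [0,0,-0.015]
    - [0,0,-0.025]
    - [0,0,-0.025]
    - [0,0,-0.025]
    - [0,0,-0.025]
    - [0,0,-0.025]
    - [0,0,-0.015]
    - [0,0,0]
    - [0,0,0]
  roll: [0,0,0,0,0,0,0,0,0]

```text
time_s: 13.62
ee_pos: [478.5, -312.3, 311.9]
orientation: [[0.99, -0.139, -0.012], [-0.139, -0.99, -0.011], [-0.011, 0.012, -1.0]]
contact_force: [-0.2, 0.3, -1.2]
finger_gap: 0.205
```

```bash
python3 -c "
from h import *
plan([563.5,179,315],None,18)"
```

```text
t 13.625 p [ 478.5 -312.3  311.9] yaw -8.0 tilt [-0.0122 -0.0109 -0.9999] d [ 85.  491.3   3.1] dyaw 0 j6 -32.4575060246725 F [-0.2  0.3 -1.2] gap 0.20466195180587762
[[0.0009, -0.0277, -0.0005], [0.0009, -0.0277, -0.0005], [0.0009, -0.0277, -0.0005], [0.0009, -0.0277, -0.0005], [0.0009, -0.0277, -0.0005], [0.0009, -0.0277, -0.0005], [0.0009, -0.0277, -0.0005], [0.0009, -0.0277, -0.0005], [0.0009, -0.0277, -0.0005], [0.0009, -0.0277, -0.0005], [0.0009, -0.0277, -0.0005], [0.0009, -0.0277, -0.0005], [0.0009, -0.0277, -0.0005], [0.0009, -0.0277, -0.0005], [0.0009, -0.0277, -0.0005], [0.0009, -0.0277, -0.0005], [0.0009, -0.0277, -0.0005], [0.0009, -0.0277, -0.0005]] roll 0.0 x 18
```

Call:
carry_out:
  linear:
    - [0.001,-0.028,0]
    - [0.001,-0.028,0]
    - [0.001,-0.028,0]
    - [0.001,-0.028,0]
    - [0.001,-0.028,0]
    - [0.001,-0.028,0]
    - [0.001,-0.028,0]
    - [0.001,-0.028,0]
    - [0.001,-0.028,0]
    - [0,0,0]
  roll: [0,0,0,0,0,0,0,0,0,0]

```text
time_s: 14.88
ee_pos: [517.9, -54.7, 293.8]
orientation: [[0.989, -0.141, -0.034], [-0.141, -0.99, -0.001], [-0.034, 0.005, -0.999]]
contact_force: [-0.5, -0.1, -1.3]
finger_gap: 0.205
```

```bash
python3 -c "
from h import *
plan([563.5,179,315],None,9)"
```

```text
t 14.875 p [517.9 -54.7 293.8] yaw -8.11 tilt [-3.430e-02 -5.000e-04 -9.994e-01] d [ 45.6 233.7  21.2] dyaw 0 j6 -6.2342350139797045 F [-0.5 -0.1 -1.3] gap 0.20460580155689953
[[0.0013, -0.0264, -0.0025], [0.0013, -0.0264, -0.0025], [0.0013, -0.0264, -0.0025], [0.0013, -0.0264, -0.0025], [0.0013, -0.0264, -0.0025], [0.0013, -0.0264, -0.0025], [0.0013, -0.0264, -0.0025], [0.0013, -0.0264, -0.0025], [0.0013, -0.0264, -0.0025]] roll 0.0 x 9
```

Run:
```python
from h import *
for i in range(5):
    eyes.capture("top");s=telemetry.state();print(s["time_s"],np.round(s["ee_pos"],1),np.round(np.array(s["orientation"])[:,2],4),np.round(s["joints"],2))
```

```text
14.925 [517.7 -55.6 293.8] [-0.0346 -0.001  -0.9994] [-14.46  -2.13  96.84  -0.55  87.2   -6.27]
14.975 [517.8 -56.3 294.1] [-0.0342 -0.0014 -0.9994] [-14.52  -2.14  96.82  -0.57  87.2   -6.28]
15.025 [517.9 -56.8 294.4] [-0.0336 -0.0015 -0.9994] [-14.57  -2.15  96.79  -0.56  87.2   -6.27]
15.075 [518.1 -57.  294.7] [-0.033  -0.0015 -0.9995] [-14.6   -2.16  96.77  -0.56  87.2   -6.27]
15.125 [518.1 -57.2 294.9] [-0.0327 -0.0015 -0.9995] [-14.61  -2.17  96.76  -0.55  87.21  -6.26]
```

Call:
carry_out:
  linear:
    - [0.001,-0.026,-0.002]
    - [0.001,-0.026,-0.002]
    - [0.001,-0.026,-0.002]
    - [0.001,-0.026,-0.002]
    - [0.001,-0.026,-0.002]
    - [0.001,-0.026,-0.002]
    - [0.001,-0.018,-0.002]
    - [0.001,-0.01,0]
    - [0,0,0]
  roll: [0,0,0,0,0,0,0,0,0]

```text
time_s: 16.25
ee_pos: [556.2, 120.4, 307.6]
orientation: [[0.987, -0.157, -0.032], [-0.157, -0.988, -0.004], [-0.031, 0.009, -0.999]]
contact_force: [-0.3, -0.4, 0.1]
finger_gap: 0.201
```

Run:
```python
from h import *
plan([563.5,179,315],-8,1)
print(np.round(telemetry.state()["joints"],2))
```

```text
t 16.25 p [556.2 120.4 307.6] yaw -9.06 tilt [-0.0322 -0.0035 -0.9995] d [ 7.3 58.6  7.4] dyaw 1.06 j6 13.371759562890192 F [-0.3 -0.4  0.1] gap 0.20110509682356015
[[-0.0023, -0.0589, -0.0078]] roll -1.06 x 1
[ 4.310e+00  4.240e+00  8.891e+01 -6.000e-02  8.870e+01  1.337e+01]
```

Call:
carry_out:
  linear:
    - [0.05,0.0,0]
    - [0.03,0,0]
    - [0,0,0]
  roll: [0,0,0]

```text
time_s: 16.62
ee_pos: [635.9, 104.9, 303.8]
orientation: [[0.987, -0.159, -0.035], [-0.159, -0.987, -0.005], [-0.034, 0.01, -0.999]]
contact_force: [-0.5, 0.2, -0.7]
finger_gap: 0.208
```

Call:
carry_out:
  linear:
    - [-0.01,0.0,0]
    - [-0.01,0,0]
    - [-0.01,0,0]
    - [-0.01,0,0]
    - [-0.01,0,0]
    - [-0.01,0,0]
    - [-0.01,0,0]
    - [0,0,0]
  roll: [0,0,0,0,0,0,0,0]

```text
time_s: 17.62
ee_pos: [559.0, 116.9, 307.9]
orientation: [[0.987, -0.158, -0.034], [-0.158, -0.987, -0.005], [-0.033, 0.01, -0.999]]
contact_force: [-0.7, 0.7, -0.0]
finger_gap: 0.202
```

Call:
carry_out:
  linear:
    - [0,-0.004,0]
    - [0,-0.008,0]
    - [0,-0.008,0]
    - [0,-0.008,0]
    - [0,-0.008,0]
    - [0,-0.008,0]
    - [0,-0.008,0]
    - [0,-0.004,0]
    - [0,0,0]
    - [0,0,0]
  roll: [0,0,0,0,0,0,0,0,0,0]

```text
time_s: 18.88
ee_pos: [569.3, 176.5, 306.5]
orientation: [[0.987, -0.158, -0.034], [-0.158, -0.987, -0.005], [-0.033, 0.01, -0.999]]
contact_force: [-1.1, -0.0, -1.0]
finger_gap: 0.209
```

Run:
```python
from h import *
plan([563.5,179,315],-8,1)
s=telemetry.state();print(np.round(s["joints"],2))
R=np.array(s["orientation"]);p=np.array(s["ee_pos"]);print("tip if in line",p+131*R[:,2])
import sys
for c in("top","scene"):
    im=eyes.capture(c)
    for t in ("stem","stem_grip","port_mouth"):
        for d in place_of(t,c)[:2]: print(c,t,np.round(d["position"],1),round(d["confidence"],2))
    if c=="scene": cv2.imwrite("pics/s2.png",im)
p=telemetry.state();print(p["time_s"],np.round(p["ee_pos"],1),np.round(np.array(p["orientation"])[:,2],4))
C=wcam();im=eyes.capture("wrist");cv2.imwrite("pics/w6.png",cv2.resize(im[150:340,100:400],None,fx=2.6,fy=2.6))
```

```text
t 18.875 p [569.3 176.5 306.5] yaw -9.1 tilt [-0.0345 -0.005  -0.9994] d [-5.8  2.5  8.5] dyaw 1.1 j6 18.70796119169177 F [-1.1 -0.  -1. ] gap 0.20889161685381427
[[-0.0064, -0.0014, -0.0083]] roll -1.1 x 1
[9.620e+00 8.110e+00 8.485e+01 5.000e-02 8.904e+01 1.871e+01]
tip if in line [564.73898195 175.87382794 175.62569641]
top stem [566.6 181.   71.8] 0.24
top stem_grip [401.  -14.8   3.4] 0.24
top port_mouth [564.7 180.  135.3] 0.95
top port_mouth [402.8 -13.6  -0.7] 0.36
scene stem [567.  180.  173.6] 0.5
scene stem_grip [569.2 174.1 309.4] 0.71
scene port_mouth [460.3 399.  140.1] 0.96
scene port_mouth [565.  180.  133.2] 0.59
19.275 [569.3 176.5 306.6] [-0.0344 -0.0048 -0.9994]
```

View pics/w6.png

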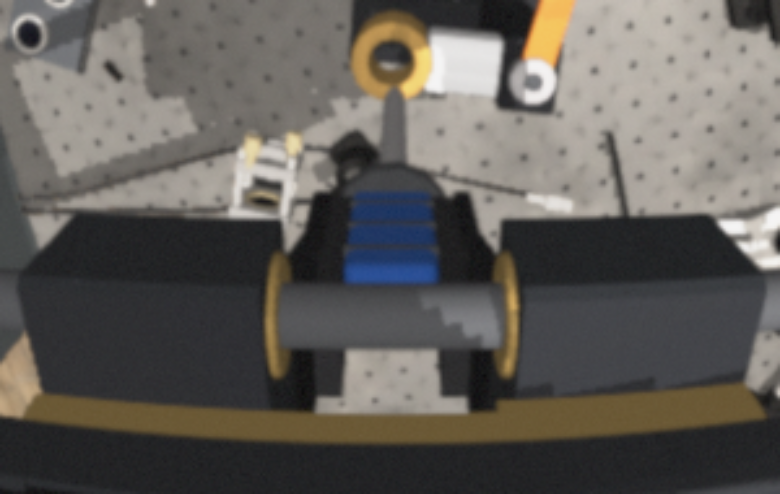

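Call:
carry_out:
  linear:
    - [0,0,-0.008]
    - [0,0,-0.012]
    - [0,0,-0.015]
    - [0,0,-0.015]
    - [0,0,-0.015]
    - [0,0,-0.015]
    - [0,0,-0.012]
    - [0,0,-0.006]
    - [0,0,0]
  roll: [0,0,0,0,0,0,0,0,0]

```text
time_s: 20.45
ee_pos: [573.4, 177.1, 413.8]
orientation: [[0.987, -0.158, -0.031], [-0.158, -0.987, -0.004], [-0.03, 0.009, -1.0]]
contact_force: [0.2, 0.7, -0.2]
finger_gap: 0.204
```

Call:
carry_out:
  linear:
    - [0,0,0.045]
    - [0,0,0.03]
    - [0,0,0]
    - [0,0,0]
  roll: [0,0,0,0]

```text
time_s: 20.95
ee_pos: [570.8, 176.8, 336.7]
orientation: [[0.987, -0.158, -0.032], [-0.158, -0.987, -0.004], [-0.03, 0.009, -0.999]]
contact_force: [0.2, 0.5, -0.1]
finger_gap: 0.2
```

Run:
```python
from h import *
plan([563.5,179,315],-8,1)
C=wcam()
M,K=C
print("bore",wz((250,173.8),135,C))
```

```text
t 20.95 p [570.8 176.8 336.7] yaw -9.1 tilt [-0.0316 -0.0043 -0.9995] d [ -7.3   2.2 -21.7] dyaw 1.1 j6 18.710172666925942 F [ 0.2  0.5 -0.1] gap 0.20043872721849906
[[-0.0069, -0.0012, 0.0219]] roll -1.1 x 1
bore [564.25349199 175.76845212 135.        ]
```

Run:
```python
from h import *
c=eyes.calibration("wrist")
def pose(p,R): T=np.eye(4);T[:3,:3]=R;T[:3,3]=p;return T@c["T_tool_cam"],np.array(c["mtx"])
x=np.array([.987,-.158,-.0335]);z=np.array([-.0344,-.0048,-.9994]);x-=z*(x@z);x/=np.linalg.norm(x);R=np.c_[x,np.cross(z,x),z]
C=pose([569.3,176.5,306.6],R);p=np.array([569.3,176.5,306.6])
print("bore old",wz((250,173.8),135,C),"tip",wz((395/2.6+100,92/2.6+150),176,C))
for o in(0,21,31,131): print("axis pt",o,(wproj(p+R[:,2]*o,C)-[100,150])*2.6)
old=cv2.imread("pics/w6.png")
# live: circles + networks
plan([563.5,179,315],-8,1)
C=wcam();im=eyes.capture("wrist")
for t in("port_mouth","stem","stem_grip"):
    for d in place_of(t,"wrist")[:2]: print(t,np.round(d["position"],1),round(d["confidence"],2),np.round(wproj(d["position"],C),1))
hsv=cv2.cvtColor(im,cv2.COLOR_BGR2HSV);m=cv2.inRange(hsv,(12,110,60),(24,255,255))
m[:130]=0;m[225:]=0
n,l,s,cc=cv2.connectedComponentsWithStats(m)
for i in range(1,n):
    if s[i,4]>60: print(s[i],cc[i])
cv2.imwrite("pics/w7.png",cv2.resize(im[140:240,180:330],None,fx=5,fy=5,interpolation=cv2.INTER_CUBIC))
```

```text
bore old [564.24096646 182.11552239 135.        ] tip [567.134011   179.57888159 176.        ]
axis pt 0 [390.48724737 263.28301549]
axis pt 21 [390.47126024 223.42719845]
axis pt 31 [390.46485076 207.15740216]
axis pt 131 [390.42506318 102.04655133]
t 20.95 p [570.8 176.8 336.7] yaw -9.1 tilt [-0.0316 -0.0043 -0.9995] d [ -7.3   2.2 -21.7] dyaw 1.1 j6 18.710172666925942 F [ 0.2  0.5 -0.1] gap 0.20043872721849906
[[-0.0069, -0.0012, 0.0219]] roll -1.1 x 1
port_mouth [455.5 399.1 134.5] 0.63 [135.3  16.4]
port_mouth [562.  179.8 138.6] 0.56 [247.5 171.5]
stem [570.9 180.  208.6] 0.6 [253.7 185.7]
stem_grip [573.8 178.5 343.2] 0.87 [254.7 253.5]
[295 130  35  40 599] [308.78297162 146.0918197 ]
[235 151  29  32 569] [249.12829525 166.56239016]
```

View pics/w7.png

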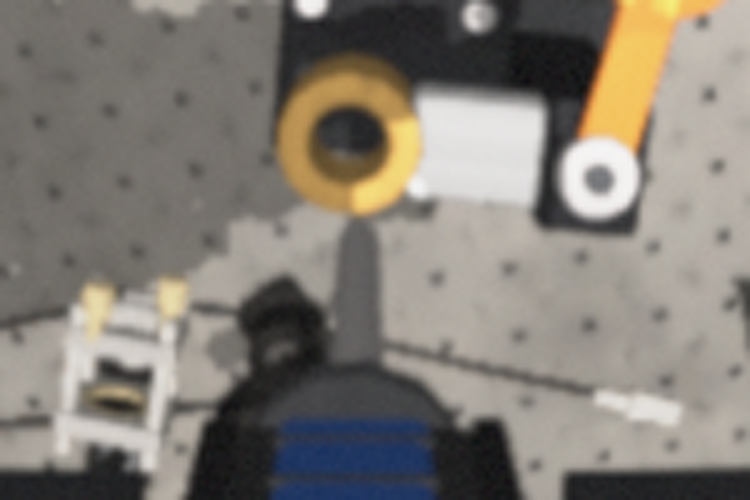

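Run:
```python
from h import *
C=wcam();s=telemetry.state();R=np.array(s["orientation"]);p=np.array(s["ee_pos"])
b=wz((249.5,168.4),135,C);t=wz((251.4,183),p[2]-131,C);print("bore",b,"tip",t,"inline",p+131*R[:,2])
print("stem offset in tool",R.T@(t-p))
cal=eyes.calibration("scene")
```

```text
bore [565.34054326 182.44390649 135.        ] tip [569.4483646  182.35730476 206.20670335] inline [567.2650539  176.29972182 206.26705041]
stem offset in tool [  1.19885291  -6.32666236 130.97010817]
```

Call:
carry_out:
  linear:
    - [-0.001,-0.0003,0.006]
    - [-0.001,-0.0003,0.01]
    - [-0.0008,-0.0002,0.012]
    - [0,0,0.012]
    - [0,0,0.01]
    - [0,0,0.006]
    - [0,0,0.002]
    - [0,0,0]
  roll: [0,0,0,0,0,0,0,0]

```text
time_s: 22.15
ee_pos: [566.6, 177.9, 275.5]
orientation: [[0.987, -0.158, -0.03], [-0.158, -0.987, -0.004], [-0.029, 0.009, -1.0]]
contact_force: [-0.6, -0.8, -0.9]
finger_gap: 0.206
```

Run:
```python
from h import *
plan([564,180,203],None,1)
C=wcam();im=eyes.capture("wrist")
sc=eyes.capture("scene")
for c in("wrist","scene"):
  for t in("port_mouth","stem","stem_grip"):
    for d in place_of(t,c)[:2]: print(c,t,np.round(d["position"],1),round(d["confidence"],2))
a=cv2.resize(im[150:225,200:300],None,fx=6,fy=6,interpolation=cv2.INTER_CUBIC)[:,:]
cal=eyes.calibration("scene");print(proj([564.5,181,135],cal),proj([564.5,181,72],cal))
b=cv2.resize(sc[180:270,200:250],None,fx=5,fy=5,interpolation=cv2.INTER_CUBIC)
cv2.imwrite("pics/m8.png",np.hstack([cv2.resize(a,(540,405)),b[:405]]))
```

```text
t 22.15 p [566.6 177.9 275.5] yaw -9.1 tilt [-0.0298 -0.004  -0.9995] d [ -2.6   2.1 -72.5] dyaw 0 j6 18.880801212569974 F [-0.6 -0.8 -0.9] gap 0.20616103374458317
[[-0.0008, -0.0023, 0.0725]] roll 0.0 x 1
wrist port_mouth [456.3 401.6 136.4] 0.97
wrist port_mouth [562.9 178.7 136.9] 0.96
wrist stem [564.5 176.9 146.1] 0.73
wrist stem_grip [568.5 177.6 280.5] 0.77
scene port_mouth [561.1 181.4 129.5] 0.72
scene port_mouth [457.9 398.  139.9] 0.62
scene stem [566.6 181.5 143.3] 0.69
scene stem [ 483.6 -237.1    1. ] 0.36
scene stem_grip [566.9 176.2 279.3] 0.76
scene stem_grip [562.3 180.6  74.3] 0.16
[223.69957881 219.15723277] [225.46702511 238.54077306]
```

View pics/m8.png

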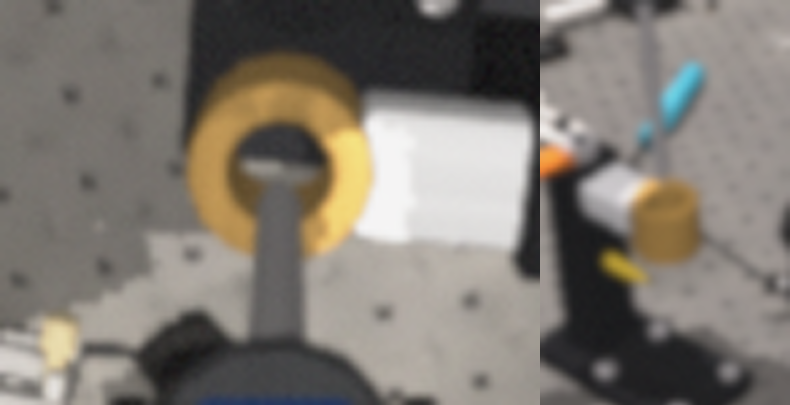

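Call:
carry_out:
  linear:
    - [-0.0013,-0.0004,0.0]
    - [0,0,0.004]
    - [0.0003,-0.0001,0.008]
    - [0.0003,-0.0001,0.008]
    - [0.0003,-0.0001,0.008]
    - [0.0003,-0.0001,0.008]
    - [0.0003,-0.0001,0.006]
    - [0,0,0.003]
    - [0,0,0]
  roll: [0,0,0,0,0,0,0,0,0]

```text
time_s: 23.68
ee_pos: [565.0, 178.6, 226.4]
orientation: [[0.987, -0.158, -0.031], [-0.158, -0.987, -0.004], [-0.03, 0.009, -1.0]]
contact_force: [0.2, 0.8, -0.3]
finger_gap: 0.199
```

Run:
```python
from h import *
plan([565.4,178.5,203],None,1)
C=wcam();im=eyes.capture("wrist")
sc=eyes.capture("scene")
a=cv2.resize(im[150:225,200:300],(540,405),interpolation=cv2.INTER_CUBIC)
b=cv2.resize(sc[175:256,200:250],None,fx=5,fy=5,interpolation=cv2.INTER_CUBIC)
cv2.imwrite("pics/m9.png",np.hstack([a,b]))
```

```text
t 23.675 p [565.  178.6 226.4] yaw -9.1 tilt [-0.0313 -0.0043 -0.9995] d [  0.4  -0.1 -23.4] dyaw 0 j6 18.957223706258926 F [ 0.2  0.8 -0.3] gap 0.1994253459733938
[[0.0011, -0.0002, 0.0234]] roll 0.0 x 1
```

View pics/m9.png

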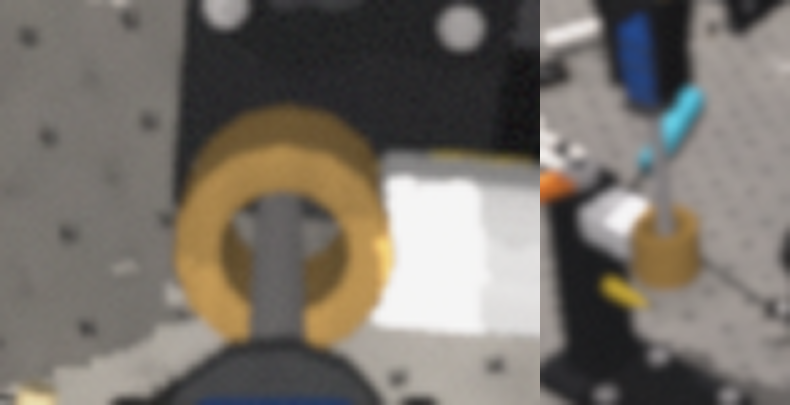

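Call:
carry_out:
  linear:
    - [0.0008,0,0.003]
    - [0.0003,0,0.005]
    - [0.0002,0,0.005]
    - [0.0002,0,0.005]
    - [0.0001,0,0.003]
    - [0,0,0.001]
    - [0,0,0]
    - [0,0,0]
  roll: [0,0,0,0,0,0,0,0]

```text
time_s: 24.78
ee_pos: [566.5, 178.3, 203.8]
orientation: [[0.987, -0.158, -0.03], [-0.158, -0.987, -0.004], [-0.029, 0.009, -1.0]]
contact_force: [0.9, 0.3, -1.3]
finger_gap: 0.201
```

Run:
```python
from h import *
plan([565.4,178.5,203],None,1)
im=eyes.capture("wrist")
sc=eyes.capture("scene")
for t in ("port_focus","stem","stem_grip","port_mouth"):
    for d in place_of(t,"scene")[:2]: print(t,np.round(d["position"],1),round(d["confidence"],2))
a=cv2.resize(im[155:230,200:275],(405,405),interpolation=cv2.INTER_CUBIC)
b=cv2.resize(sc[205:255,205:245],None,fx=8.1,fy=8.1,interpolation=cv2.INTER_CUBIC)
cal=eyes.calibration("scene");
# pixel of pointer-level and tip candidates in crop b
for z in(64,68,72,76,80,105): print(z,(proj([564.3,180.5,z],cal)-[205,205])*8.1)
cv2.imwrite("pics/m10.png",np.hstack([a,b]))
```

```text
t 24.775 p [566.5 178.3 203.8] yaw -9.1 tilt [-0.0295 -0.004  -0.9996] d [-1.1  0.2 -0.8] dyaw 0 j6 18.903373736964845 F [ 0.9  0.3 -1.3] gap 0.20051369344565736
[[-0.0011, -0.0, 0.0009]] roll 0.0 x 1
port_focus [564.5 179.9  74.3] 0.82
port_focus [454.2 399.3  70.7] 0.6
stem [646.6 221.  160.2] 0.67
stem [404.6  -9.2  -2.2] 0.54
stem_grip [566.6 178.4 205. ] 0.63
port_mouth [562.4 180.3 131.5] 0.9
port_mouth [455.1 399.1 136.9] 0.89
64 [168.83263224 290.03237987]
68 [167.96607716 280.49410532]
72 [167.09551872 270.91176527]
76 [166.2209291  261.28505366]
80 [165.34228025 251.61366157]
105 [159.75697124 190.13550298]
```

View pics/m10.png

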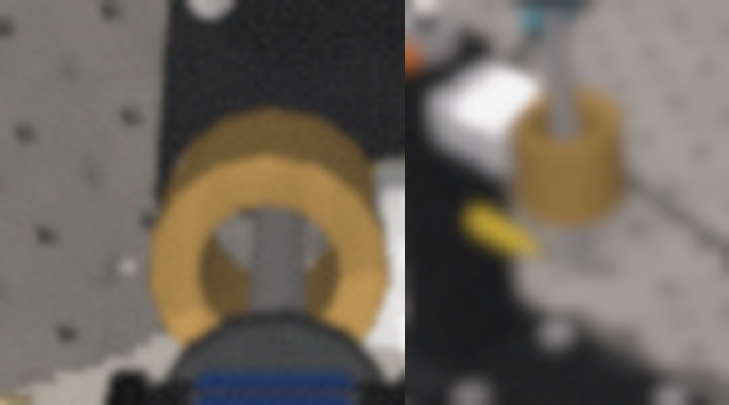

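The rod runs through the bore with clearance all round, about 1 mm off centre at the mouth because of the ~1.7° tool tilt. The tip shows at crop (574,262), about level with the yellow pointer. I'll lower it the last 1 mm.

Call:
carry_out:
  linear:
    - [-0.0005,0,0.0008]
    - [0,0,0]
    - [0,0,0]
  roll: [0,0,0]

```text
time_s: 25.45
ee_pos: [565.9, 178.4, 203.0]
orientation: [[0.987, -0.158, -0.03], [-0.158, -0.987, -0.004], [-0.029, 0.009, -1.0]]
contact_force: [-0.2, -0.3, -0.9]
finger_gap: 0.206
```

Run:
```python
from h import *
plan([565.8,178.3,203],None,1)
g=np.mean([cv2.cvtColor(eyes.capture("scene"),cv2.COLOR_BGR2GRAY).astype(float) for _ in range(6)],axis=0)
print(np.round(g[229:246,219:234]).astype(int))
cal=eyes.calibration("scene")
for z in(68,72,76,105): print(z,proj([564.3,180.5,z],cal))
plan([565.8,178.3,203],None,1);print(np.round(telemetry.state()["joint_vel"],2))
```

```text
t 25.45 p [565.9 178.4 203. ] yaw -9.1 tilt [-0.0295 -0.004  -0.9996] d [-0.1 -0.1 -0. ] dyaw 0 j6 18.9218575901299 F [-0.2 -0.3 -0.9] gap 0.20589731737766015
[[-0.0001, 0.0001, 0.0]] roll 0.0 x 1
[[104 108 110 113 115 116 115 113 111 108 104 103 108 119 127]
 [110 111 112 113 115 115 115 113 112 110 107 109 119 130 137]
 [119 118 116 116 117 116 116 114 113 112 114 120 128 135 138]
 [129 125 123 123 123 121 120 118 116 118 125 132 136 136 134]
 [142 134 132 132 131 128 125 122 120 125 133 139 141 137 132]
 [152 144 137 135 134 131 128 125 124 129 137 143 144 143 141]
 [150 151 141 132 132 131 128 125 125 132 139 144 147 148 149]
 [136 146 141 134 134 133 130 126 125 130 138 142 147 150 152]
 [128 144 146 142 141 139 134 128 125 128 132 138 145 150 153]
 [128 148 152 149 146 144 139 134 132 132 132 137 145 151 154]
 [125 147 152 151 149 148 147 145 145 146 145 148 151 154 155]
 [117 140 150 152 154 154 155 155 155 155 155 156 156 156 156]
 [ 97 124 139 149 155 157 158 157 157 157 158 158 156 156 156]
 [ 70  95 116 133 144 148 148 148 151 154 157 157 155 155 155]
 [ 46  64  84 104 120 125 124 126 135 146 152 155 155 154 154]
 [ 35  46  67  94 112 114 105 103 113 126 138 145 147 148 149]
 [ 33  44  74 106 126 124 105  87  91 105 117 124 126 129 136]]
68 [225.73655274 239.62890189]
72 [225.62907638 238.44589695]
76 [225.52110236 237.25741403]
105 [224.72308287 228.47351889]
t 25.75 p [565.9 178.3 203. ] yaw -9.1 tilt [-0.0296 -0.004  -0.9996] d [-0.1 -0.   0. ] dyaw 0 j6 18.92255723187705 F [-0.9  0.2 -0.6] gap 0.20265850287543208
[[-0.0001, 0.0001, -0.0]] roll 0.0 x 1
[ 0.03 -0.02  0.08 -0.03 -0.07 -0.02]
```

Run:
```python
from h import *
print(r.close_job())
```

```text
the job is handed in; nothing more can be done
None
```

The job is handed in at about 26 s of the 62 s allowed. The blue stem is held in the bore with its tip at the pointer's level.

**What I did:** I swung the cover to its stop with the knob caged between the fingers, until the force rose to about 14 N. I then took the blue stem from the rack's -y hole, carried it over the port and lowered it through the brass bore. I did not touch the pink port or the white-gripped stems.

**Last checks:**
- **Tip height:** the scene image puts the tip edge at row 238.6, against 238.4 expected for z = 72 mm. The gripper reading also gives about 72 mm.
- **Centring:** the tip's column agrees with the bore axis to a fraction of a pixel. The rod is within about 1 mm of centre at the mouth across the jaws; the other direction was judged less directly, at 1–2 mm.
- **Contact:** the force stayed at noise level (up to about 1.6 N) through the whole insertion, so I saw no sign of touching the port or cover.
- **Stillness:** the arm was standing still and the grip was firm at hand-in.

**Not perfect:**
- **Tilt:** the tool drifted about 1.7° off vertical during the fast moves and I could not remove it. The stem therefore leans about 1–2°; I placed it so that this lean is split about evenly between mouth and tip.
- **Cover angle:** from the camera points it came out at about 107°, against the 100.3° stop. I put this down to position error and relied on the stop force.

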